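# Build the sieve stack on the shaker for grading granules

## Robot

A 6-joint arm with a two-finger parallel gripper is mounted at the origin on the work surface; the furniture and walls round the work are solid. World frame = base frame: x ahead of the robot, y to its left, z up, the work surface at z = 0. Lengths are in m, angles in rad, forces in N, time in s.
With the tool pointing down it reaches from about 0.3 to 0.875 m from the base axis. Payload 6.4 kg.
Tool frame: the origin (TCP) lies at the very end of the fingers, on their centre line; the grasp point (between the pads) lies 19 mm behind it; z points along the fingers, y is the line along which they close (so a half turn about z gives the same grasp; the last joint's range is limited). The gripper opens to 85 mm and grips with 20 to 120 N. Pads are 22 mm wide; open, the fingers measure 114 mm over their backs; the gripper's body (76 mm by 85 mm) begins 54 mm behind the grasp point. The pads swing forward as they close: fully open they stand 13 mm farther back than shut.
Start: joints at [-1.435, 0.181, 1.607, -0, 1.354, -0.206], TCP at [0.193, -0.542, 0.231] pointing down, gripper open.
Joint ranges: [-2.99, 2.99], [-0.89, 2.07], [0.3, 2.58], [-1.14, 4.28], [0, 2.63], [-3.12, 3.12]. Speed limits (rad/s): [2.57, 2.57, 3.01, 3.14, 3.14, 3.14].

## Interface

Orientations are given as a unit quaternion [w, x, y, z].
In Python, from bench import ctrl gives the robot as it stands.
- The arm moves only by the tool jog_arm, never from a script. Its argument "series" is a list that holds one entry, the list of rows, each a list of 7 numbers: the shift along the tool's x, y, z in mm, then the turn, a rotation vector about the tool's x, y, z in rad, then the finger opening in mm, from 0 to 85.4. In form: [[[tx, ty, tz, rx, ry, rz, gripper], ...]]. A call has exactly 10 rows; each row shifts and turns the commanded pose from where the row before left it, along the tool's axes as they then stand; what a row does not reach is not made up. A row lasts 1/10 s, in which the tool goes at most 50 mm and 8.59 degrees, less where a joint would pass 70% of its speed; a pose out of reach is approached as far as the arm can. A call with a gripper value outside its range is refused whole. The fingers move at their own pace and stop on an object; the grip force is fixed at half the most. Time passes only in rows, so rows that do not move let the fingers close, or fill a call up. It gives the time, the measured TCP pose, the force, the opening and the grip force at its end, in the units of the state.
- ctrl.get_obs(): the state, without advancing time (a new reading comes with each control period).
- ctrl.camera(name): name is "scene" or "top" or "wrist"; returns a dict with "frame" (400x640x3 uint8, blue, green, red), "z_map" (400x640 float32, m along the optical axis (not along the pixel's ray), 0 where there is no reading), "fx", "fy", "cx", "cy" (pixels), "xyz" and "rotation" of the camera in the world. Camera axes: x right, y down, z forward; pixel columns grow to the right and rows downward; lengths in m; the calibration is good to about 2 mm. A picture is of the moment at which its call begins.
- ctrl.hand_in(): hands the job in; it is judged then, once.
The state is a dict: "time_s": time; "q": joint angles; "dq": joint speeds; "joint_efforts": joint torques, N m; "eef_pos": TCP position; "eef_rot": TCP orientation; "wrist_force": force on the tool from outside, world axes, zero at the start; "torque": the same for the moment, N m; "opening": opening from 0.0 (shut) to 1.0 (fully open); "grasp_force": force on a finger pad.
Only numpy, scipy, OpenCV 4.12 (cv2) and the standard library are available. Lean on these libraries where they do the work, as an engineer would, in place of code of your own. Each camera call takes 0.05 s, during which the arm holds its last target. There are 200 camera calls.

## Task

Set up the sieve stack on the shaker, working up from the bottom and seating one piece at a time: the closed pan in the shaker's round seat, then the fine sieve, the medium sieve, the coarse sieve, and the lid on top. Every piece must sit upright and fully home in the one below; set them down gently, without dropping or forcing them, and leave the vial, the dosing cup and the carton where they stand.

Things in the scene. Friction and masses are not known exactly. Their poses are not given: they have to be found in the camera images.
- shaker: Bench sieve shaker, fixed: white square housing 112 x 112 mm, dial and switch on its -x side, on it a round plate (84 mm) with a shallow round seat. Seat floor: 46 mm above the origin, 66.4 mm wide (2.2 mm play round the pan), inside a lip 4.5 mm high. Origin: centre of the underside, straight below the seat's centre; z up.
- pan: Receiving pan: round steel dish with a plain closed flat bottom, no spigot; 62 mm outside diameter, 30 mm high, open on top (mouth 55 mm). Grip from above across its outside, tips at least 7 mm above the origin to clear the seat's lip. Seated, its origin is 46 mm above the shaker's. Origin: centre of its underside; z up. About 0.09 kg.
- fine_sieve: Finest bronze mesh (2.2 mm), lowest sieve: round steel frame, 62 mm outside, mouth 55 mm, 30 mm high. Lowest 7 mm: a spigot (52.4 mm wide, bevelled) that drops into the mouth below until the frame rests on that rim. Grip across the frame, tips at least 9 mm above the origin to clear the rim below. Seated, its origin is 23 mm above the pan's. Origin: underside centre; z up. 0.1 kg.
- medium_sieve: Middle bronze mesh (6 mm), middle height: round steel frame, 62 mm outside, mouth 55 mm, 38 mm high. Lowest 7 mm: a spigot (52.4 mm wide, bevelled) that drops into the mouth below until the frame rests on that rim. Grip across the frame, tips at least 9 mm above the origin to clear the rim below. Seated, its origin is 23 mm above the fine sieve's. Origin: underside centre; z up. 0.1 kg.
- coarse_sieve: Widest bronze mesh (13 mm), tallest sieve: round steel frame, 62 mm outside, mouth 55 mm, 46 mm high. Lowest 7 mm: a spigot (52.4 mm wide, bevelled) that drops into the mouth below until the frame rests on that rim. Grip across the frame, tips at least 9 mm above the origin to clear the rim below. Seated, its origin is 31 mm above the medium sieve's. Origin: underside centre; z up. 0.1 kg.
- lid: Steel lid: disc 62 mm wide, upright knob in the middle, 36 mm high in all. Lowest 7 mm: a spigot like the sieves' (52.4 mm wide); disc 7 to 11.5 mm above the origin; knob 21 mm thick, gripped 20 to 35 mm above the origin (tips at least 13 mm). Seated, its origin is 39 mm above the coarse sieve's. Origin: centre of its underside; z up. 0.07 kg.
- vial: Bystander: upright amber glass vial with a blue cap, 26 mm in diameter, 53 mm high, loose. Origin: centre of its underside.
- dosing_cup: Bystander: small clear plastic dosing cup, 40 mm in diameter, 36 mm high, loose. Origin: centre of its underside.
- carton: Bystander: small blue and white medicine carton lying flat, 88 x 50 x 22 mm (x, y, z), loose. Origin: centre of its underside.

How it is judged:
On the way, in this order (a step that is already met when the one before it is completed fails the run):
1. the pan is seated in the shaker's seat (horizontal distance between pan and shaker below 0.004 m and z of pan in the frame of shaker between 0.0435 and 0.0485 m and angle between pan's own z axis and vertical below 0.06 rad), for 0.2 s.
2. the fine sieve is seated on the pan (horizontal distance between fine_sieve and pan below 0.004 m and z of fine_sieve in the frame of pan between 0.0205 and 0.0255 m and angle between fine_sieve's own z axis and vertical below 0.06 rad), for 0.2 s.
3. the medium sieve is seated on the fine sieve (horizontal distance between medium_sieve and fine_sieve below 0.004 m and z of medium_sieve in the frame of fine_sieve between 0.0205 and 0.0255 m and angle between medium_sieve's own z axis and vertical below 0.06 rad), for 0.2 s.
4. the coarse sieve is seated on the medium sieve (horizontal distance between coarse_sieve and medium_sieve below 0.004 m and z of coarse_sieve in the frame of medium_sieve between 0.0285 and 0.0335 m and angle between coarse_sieve's own z axis and vertical below 0.06 rad), for 0.2 s.
5. the lid is seated on the coarse sieve (horizontal distance between lid and coarse_sieve below 0.004 m and z of lid in the frame of coarse_sieve between 0.0365 and 0.0415 m and angle between lid's own z axis and vertical below 0.06 rad), for 0.2 s.
At the end, for the whole second after the job is handed in: pan in the shaker's seat, fine sieve on the pan, medium sieve on the fine, coarse sieve on the medium, lid on the coarse: each centred on the one below within 4 mm, at its seated height within 2.5 mm, upright within 0.06 rad, and at rest (all of step 1 and all of step 2 and all of step 3 and all of step 4 and all of step 5 and linear speed of each of pan, fine_sieve, medium_sieve, coarse_sieve, lid below 0.02 m/s); the robot touches nothing.
It fails at once if the vial, the dosing cup or the carton is moved by over 20 mm (distance of any of vial, dosing_cup, carton from where it was at the start of the episode above 0.02 m).
It fails at once if a piece is forced against the one below it (over 80 N) (contact force between pan and shaker above 80 N or contact force between fine_sieve and pan above 80 N or contact force between medium_sieve and fine_sieve above 80 N or contact force between coarse_sieve and medium_sieve above 80 N or contact force between lid and coarse_sieve above 80 N).
It fails at once if a piece is dropped: it falls free of the fingers at over 0.5 m/s (a fall of about 13 mm) ((linear speed of pan above 0.5 m/s and contact force between the fingers and pan below 0.01 N) or (linear speed of fine_sieve above 0.5 m/s and contact force between the fingers and fine_sieve below 0.01 N) or (linear speed of medium_sieve above 0.5 m/s and contact force between the fingers and medium_sieve below 0.01 N) or (linear speed of coarse_sieve above 0.5 m/s and contact force between the fingers and coarse_sieve below 0.01 N) or (linear speed of lid above 0.5 m/s and contact force between the fingers and lid below 0.01 N)).
It also fails if it takes over 118 s, if anything falls off the work surface, if the arm or the gripper's body presses on something with over 40 N, if the wrist force passes 120 N, or if a joint passes its speed limit or range.

## Working session

There is one attempt and no reset: what is moved stays moved. The work goes in short steps, Python scripts to look and compute and a tool call to move; the robot and the scene stay as the last step left them, time stands still between calls to the robot, and variables do not carry over. Pictures are saved under pics/ and viewed, at most 14 in all, crops included, and the job is handed in when it is done.

Besides the shell and the picture viewer there is one more tool, called after "Request:" as name([rows], argument=value, ...), one row to a line, values as JSON. jog_arm: Moves the arm, as the interface text tells. Its arguments: {"type":"object","properties":{"series":{"type":"array"}},"required":["series"]}

```bash
mkdir -p pics; ls; python3 - <<'E'
from bench import ctrl
import cv2,pickle
o=ctrl.get_obs();print(o)
d={}
for n in("scene","top","wrist"):
    c=ctrl.camera(n);d[n]=c;print(n,c["fx"],c["fy"],c["cx"],c["cy"],c["xyz"],c["rotation"]);cv2.imwrite(f"pics/{n}0.png",c["frame"])
pickle.dump(d,open("d0.pkl","wb"))
E
```

```text
pics
{'time_s': 0.0, 'q': array([-1.43530621e+00,  1.81540607e-01,  1.60804087e+00,  3.00126046e-06,
        1.35379323e+00, -2.06267340e-01]), 'dq': array([ 2.16355859e-03,  3.29769645e-04, -2.94431715e-04,  2.92632994e-05,
        2.29282425e-04,  9.07379793e-04]), 'joint_efforts': array([ 1.18860789e-03, -4.44870150e+01, -3.51336873e+01, -2.39319079e-04,
        9.02891537e-03,  1.93218335e-05]), 'eef_pos': array([ 0.19266434, -0.54115985,  0.23036852]), 'eef_rot': array([-8.90414913e-04,  9.85435385e-01,  1.70047960e-01,  3.29897725e-05]), 'wrist_force': array([-0.42983142,  0.74569405,  0.49577406]), 'torque': array([-0.01831822,  0.0404281 , -0.03664739]), 'grasp_force': 0.0, 'opening': 0.9995410544670416}
scene 393.7579700128079 393.7579700128079 315.8972633615965 197.96468102213828 [-0.38406762  0.5919923   0.52585017] [ 0.22731481 -0.36519555  0.77115842 -0.46933451]
top 517.9032446083644 517.9032446083644 315.89049408818744 201.5168851220587 [ 0.11027682 -0.00256023  1.5255993 ] [-0.06769047  0.71045845 -0.69795898  0.05933003]
wrist 358.96564155185956 358.96564155185956 317.32570749037546 192.2493613121724 [ 0.2704619  -0.51378632  0.37194146] [ 0.13245648  0.80623831 -0.56871027 -0.09488785]
```

View pics/top0.png

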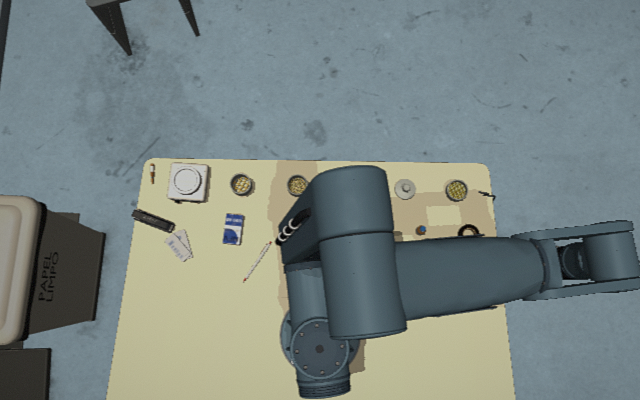

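View pics/scene0.png

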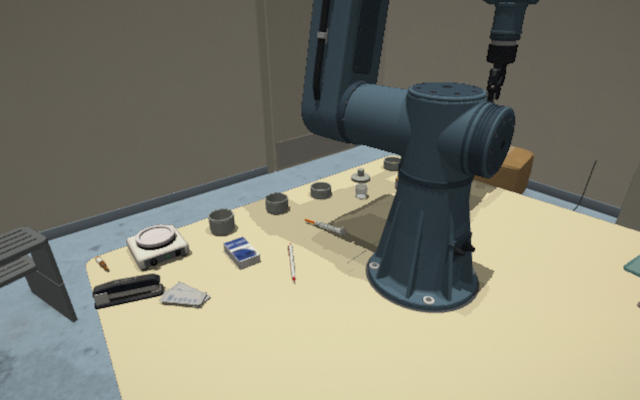

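View pics/wrist0.png

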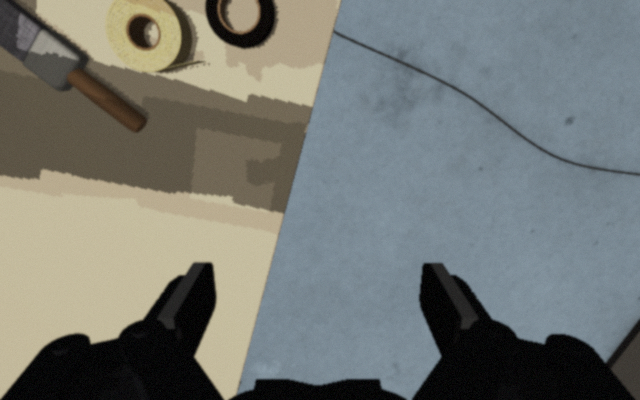

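The top view shows the pieces in a row along the table's far edge: shaker (188,182), two meshed sieves (241,184) and (298,185), the lid (405,188), and another sieve (456,189). A fourth round piece is under the arm near (345,185). The scene view shows cups at (222,222), (277,203), (320,190) and (393,163), with the lid at (360,178). The wrist view shows only the table edge and tape rolls.

```bash
cat >h.py <<'E'
import numpy as np,cv2,pickle
from scipy.spatial.transform import Rotation as R
def rot(q): return R.from_quat(np.r_[q[1:],q[0]])
def ray(c,uv):
    uv=np.atleast_2d(np.float64(uv)); v=np.c_[(uv[:,0]-c["cx"])/c["fx"],(uv[:,1]-c["cy"])/c["fy"],np.ones(len(uv))]
    return rot(c["rotation"]).apply(v)
def plane(c,uv,z):
    d=ray(c,uv);return c["xyz"]+d*((z-c["xyz"][2])/d[:,2])[:,None]
def cloud(c):
    v,u=np.mgrid[:400,:640]; P=c["xyz"]+ray(c,np.c_[u.ravel(),v.ravel()])*c["z_map"].reshape(-1,1)
    return P.reshape(400,640,3)
def proj(c,p):
    q=rot(c["rotation"]).inv().apply(np.atleast_2d(p)-c["xyz"]);return np.c_[c["fx"]*q[:,0]/q[:,2]+c["cx"],c["fy"]*q[:,1]/q[:,2]+c["cy"]]
E
python3 - <<'E'
from h import *
d=pickle.load(open("d0.pkl","rb"))
np.set_printoptions(precision=3,suppress=True)
for n,l in(("top",[(188,182),(241,184),(298,185),(405,188),(456,189),(421,230),(233,228),(148,160),(487,163)]),("scene",[(157,236),(222,213),(277,197),(320,185),(360,172),(393,160),(361,192)])):
    c=d[n];P=cloud(c)
    for u,v in l: print(n,(u,v),plane(c,[(u,v)],.03)[0],P[v,u])
E
```

```text
top (188, 182) [0.434 0.398 0.03 ] [0.431 0.394 0.045]
top (241, 184) [0.431 0.24  0.03 ] [0.436 0.244 0.005]
top (298, 185) [0.431 0.072 0.03 ] [0.437 0.073 0.   ]
top (405, 188) [ 0.427 -0.244  0.03 ] [ 0.426 -0.243  0.036]
top (456, 189) [ 0.426 -0.393  0.03 ] [ 0.43  -0.398  0.012]
top (421, 230) [ 0.303 -0.289  0.03 ] [ 0.3   -0.283  0.057]
top (233, 228) [0.3   0.258 0.03 ] [0.3   0.258 0.027]
top (148, 160) [0.5   0.522 0.03 ] [0.506 0.531 0.005]
top (487, 163) [ 0.507 -0.487  0.03 ] [ 0.715 -0.742 -0.756]
scene (157, 236) [0.457 0.393 0.03 ] [0.427 0.4   0.048]
scene (222, 213) [0.459 0.225 0.03 ] [0.453 0.228 0.034]
scene (277, 197) [0.444 0.065 0.03 ] [0.454 0.058 0.024]
scene (320, 185) [ 0.427 -0.077  0.03 ] [ 0.445 -0.091  0.019]
scene (360, 172) [ 0.42  -0.235  0.03 ] [ 0.422 -0.237  0.029]
scene (393, 160) [ 0.421 -0.392  0.03 ] [ 0.442 -0.418  0.017]
scene (361, 192) [ 0.316 -0.136  0.03 ] [ 0.329 -0.149  0.021]
```

Request:
jog_arm([
  [[0, 0, 0, 0, 0, 0.114, 85], [0, 0, 0, 0, 0, 0.114, 85], [0, 0, 0, 0, 0, 0.114, 85], [20, -40, 0, 0, 0, 0, 85], [20, -40, 0, 0, 0, 0, 85], [20, -40, 0, 0, 0, 0, 85], [20, -40, 0, 0, 0, 0, 85], [20, -40, 0, 0, 0, 0, 85], [20, -40, 0, 0, 0, 0, 85], [0, 0, 0, 0, 0, 0, 85]],
])

```text
time_s: 1.15
eef_pos: [0.3143, -0.2974, 0.2309]
eef_rot: [-0.001, 1.0, 0.002, 0.0]
wrist_force: [-0.3, -0.2, 0.1]
opening: 0.998
grasp_force: 0.0
```

```bash
python3 - <<'E'
from bench import ctrl
import cv2,pickle
o=ctrl.get_obs();print(o["time_s"],o["eef_pos"],o["eef_rot"],o["q"],o["dq"])
c=ctrl.camera("wrist");cv2.imwrite("pics/w1.png",c["frame"]);print(c["xyz"],c["rotation"])
pickle.dump(c,open("w1.pkl","wb"))
E
```

```text
1.15 [ 0.31427613 -0.29739926  0.23090114] [-9.92988639e-04  9.99996599e-01  2.40198196e-03  2.17786830e-04] [-1.03460988e+00 -1.51958999e-01  1.94488996e+00  1.41985778e-03
  1.35015000e+00  5.31070697e-01] [-0.06962697  0.0375103  -0.04545263 -0.04050916 -0.03122174 -0.0708625 ]
[ 0.3967672  -0.29732024  0.37239883] [ 0.11464632  0.69945935 -0.6958412  -0.11583554]
```

View pics/w1.png

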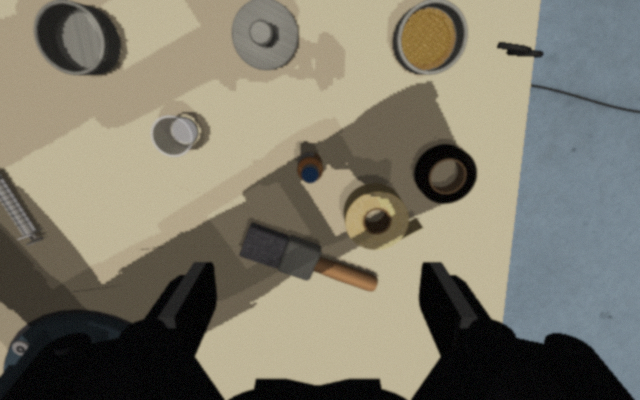

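The wrist view shows the pan with its closed bottom at (85,38), the lid at (265,33), and the fine sieve at (430,38). The dosing cup is at (175,133) and the vial at (310,168). The moves track exactly.

Request:
jog_arm([
  [[11, -35, 0, 0, 0, 0, 85], [11, -35, 0, 0, 0, 0, 85], [11, -35, 0, 0, 0, 0, 85], [11, -35, 0, 0, 0, 0, 85], [11, -35, 0, 0, 0, 0, 85], [11, -35, 0, 0, 0, 0, 85], [0, -35, 0, 0, 0, 0, 85], [0, -35, 0, 0, 0, 0, 85], [0, 0, 0, 0, 0, 0, 85], [0, 0, 0, 0, 0, 0, 85]],
])

```text
time_s: 2.2
eef_pos: [0.3791, -0.0222, 0.2313]
eef_rot: [0.0, 1.0, 0.001, 0.0]
wrist_force: [0.1, 0.6, -0.4]
opening: 0.996
grasp_force: 0.0
```

```bash
python3 - <<'E'
from bench import ctrl
import cv2,pickle
o=ctrl.get_obs();print(o["time_s"],o["eef_pos"],o["eef_rot"])
c=ctrl.camera("wrist");cv2.imwrite("pics/w2.png",c["frame"])
pickle.dump(c,open("w2.pkl","wb"))
E
```

```text
2.2 [ 0.37911664 -0.02223004  0.23133014] [3.47128213e-04 9.99999798e-01 5.31311655e-04 3.65868196e-05]
```

View pics/w2.png

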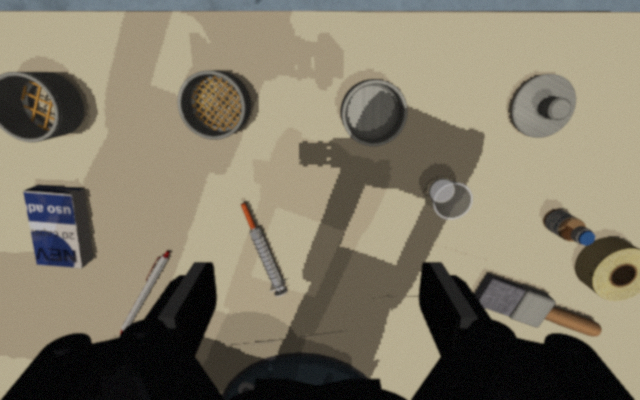

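The wrist view shows the coarse sieve at left (40,105) with wide mesh, the medium sieve at (215,103), the pan at (373,112) and the lid at (545,105). The carton is at (58,225).

```bash
cat >>h.py <<'E'
from scipy.optimize import least_squares
def circ(p):
    f=lambda a:np.hypot(p[:,0]-a[0],p[:,1]-a[1])-a[2]
    s=least_squares(f,np.r_[p.mean(0),.03],loss="soft_l1",f_scale=.001);return s.x,np.std(s.fun)
def rim(c,xy,rad=.045,tol=.004):
    """outer top edge: depth picks the top layer, its outer hull pixels are cast as rays on the top plane"""
    P=cloud(c);m=(np.hypot(P[...,0]-xy[0],P[...,1]-xy[1])<rad)&(c["z_map"]>0)&(P[...,2]>.008)
    if m.sum()<50:return None
    z=np.percentile(P[...,2][m],97);z=np.median(P[...,2][m&(abs(P[...,2]-z)<tol)])
    t=(m&(abs(P[...,2]-z)<tol)).astype(np.uint8)
    h=cv2.convexHull(cv2.findNonZero(t))[:,0]
    k=(h>[1,1]).all(1)&(h<[638,398]).all(1)
    a,r=circ(plane(c,h[k],z)[:,:2]);return np.r_[a[:2],z,a[2]*2,r]*1e3
E
python3 - <<'E'
from h import *
np.set_printoptions(precision=1,suppress=True)
c1,c2=[pickle.load(open(f"w{i}.pkl","rb")) for i in(1,2)]
for n,xy in dict(pan=(.43,-.09),lid=(.43,-.24),fine=(.43,-.395),med=(.43,.07),coarse=(.44,.235)).items():
    for i,c in enumerate((c1,c2)): print(n,i+1,rim(c,xy))
E
```

```text
pan 1 [422.8 -77.4  28.6  62.9   0.4]
pan 2 [400.5 -76.2 308.3  33.    2.3]
lid 1 [ 427.7 -246.9   34.6   20.8    0.1]
lid 2 [ 428.2 -244.6   34.5   21.5    0.3]
fine 1 [ 424.6 -396.9   28.5   61.9    0.1]
fine 2 None
med 1 None
med 2 [407.6  62.  307.1  44.2   0.9]
coarse 1 None
coarse 2 [429.5 239.3  44.6  62.7   0.6]
```

```bash
sed -i 's/&(P\[...,2\]>.008)/\&(P[...,2]>.008)\&(P[...,2]<zmax)/;s/tol=.004):/tol=.004,zmax=.1):/' h.py
python3 - <<'E'
from h import *
np.set_printoptions(precision=1,suppress=True)
c1,c2=[pickle.load(open(f"w{i}.pkl","rb")) for i in(1,2)]
t=pickle.load(open("d0.pkl","rb"))["top"]
for n,xy in dict(pan=(.43,-.078),med=(.43,.065),lid=(.43,-.245)).items():
    for i,c in enumerate((c1,c2)): print(n,i+1,rim(c,xy))
print(rim(t,(.43,.394),.06,.003),rim(t,(.43,.24)),rim(t,(.43,.07)))
E
```

```text
pan 1 [422.7 -77.3  28.6  63.    0.5]
pan 2 [422.8 -75.9  28.6  61.7   0.1]
med 1 None
med 2 [430.7  74.8  36.7  61.9   0.1]
lid 1 [ 427.7 -246.9   34.6   20.8    0.1]
lid 2 [ 428.2 -244.6   34.5   21.5    0.3]
[436.7 401.2  53.   82.8   0.5] [430.2 242.3  48.4  60.6   0.8] [430.8  76.9  41.4  59.8   0.6]
```

Request:
jog_arm([
  [[11, 13, 20, 0, 0, 0, 85], [11, 13, 30, 0, 0, 0, 85], [11, 14, 30, 0, 0, 0, 85], [11, 14, 30, 0, 0, 0, 85], [0, 0, 21, 0, 0, 0, 85], [0, 0, 0, 0, 0, 0, 85], [0, 0, 0, 0, 0, 0, 85], [0, 0, 0, 0, 0, 0, 85], [0, 0, 0, 0, 0, 0, 85], [0, 0, 0, 0, 0, 0, 85]],
])

```text
time_s: 3.25
eef_pos: [0.4235, -0.076, 0.1014]
eef_rot: [0.001, 1.0, 0.0, 0.001]
wrist_force: [0.5, -0.7, -0.1]
opening: 0.998
grasp_force: 0.0
```

```bash
cat >>h.py <<'E'
def look(xy,tag=None,**k):
    from bench import ctrl
    np.set_printoptions(precision=1,suppress=True)
    o=ctrl.get_obs();c=ctrl.camera("wrist")
    if tag: cv2.imwrite(f"pics/{tag}.png",c["frame"]);pickle.dump(c,open(tag+".pkl","wb"))
    T=R.from_quat(np.r_[o["eef_rot"][1:],o["eef_rot"][0]])
    print("tcp",o["eef_pos"]*1e3,"tilt/yaw mrad",T.as_matrix()[:2,2]*1e3,np.arctan2(*T.as_matrix()[[1,0],0])*1e3)
    r=rim(c,xy,**k);print("rim",r)
    if r is not None: print("shift in tool axes",T.inv().apply(np.r_[r[:2],o["eef_pos"][2]*1e3]-o["eef_pos"]*1e3))
    return c
E
python3 -c "
from h import *
look((.423,-.076),'w3')"
```

```text
tcp [423.5 -76.  101.4] tilt/yaw mrad [ 2. -1.] 0.08312561502154867
rim [423.4 -76.   28.7  61.9   0.1]
shift in tool axes [-0.1  0.  -0. ]
```

Request:
jog_arm([
  [[0, 0, 20, 0, 0, 0, 85], [0, 0, 25, 0, 0, 0, 85], [0, 0, 25, 0, 0, 0, 85], [0, 0, 15, 0, 0, 0, 85], [0, 0, 6, 0, 0, 0, 85], [0, 0, 0, 0, 0, 0, 85], [0, 0, 0, 0, 0, 0, 50], [0, 0, 0, 0, 0, 0, 50], [0, 0, 0, 0, 0, 0, 50], [0, 0, 0, 0, 0, 0, 50]],
])

```text
time_s: 4.3
eef_pos: [0.4238, -0.0761, 0.0108]
eef_rot: [0.0, 1.0, 0.0, 0.001]
wrist_force: [-2.6, 1.5, 7.4]
opening: 0.689
grasp_force: 64.7
```

Request:
jog_arm([
  [[0, 0, -15, 0, 0, 0, 50], [0, 0, -35, 0, 0, 0, 50], [0, 0, -40, 0, 0, 0, 50], [-5, -20, -40, 0, 0, 0, 50], [-5, -30, -35, 0, 0, 0, 50], [-5, -40, -25, 0, 0, 0, 50], [-5, -45, 0, 0, 0, 0, 50], [-5, -45, 0, 0, 0, 0, 50], [-5, -45, 0, 0, 0, 0, 50], [-5, -45, 0, 0, 0, 0, 50]],
])

```text
time_s: 5.3
eef_pos: [0.3876, 0.1961, 0.2004]
eef_rot: [-0.0, 1.0, -0.0, 0.001]
wrist_force: [1.4, -1.3, -0.7]
opening: 0.691
grasp_force: 65.3
```

Request:
jog_arm([
  [[-5, -45, 0, 0, 0, 0, 50], [-5, -45, 0, 0, 0, 0, 50], [-5, -45, 0, 0, 0, 0, 50], [-5, -40, 0, 0, 0, 0, 50], [-5, -20, 0, 0, 0, 0, 50], [-5, -9, 0, 0, 0, 0, 50], [0, 0, 0, 0, 0, 0, 50], [0, 0, 0, 0, 0, 0, 50], [0, 0, 0, 0, 0, 0, 50], [0, 0, 0, 0, 0, 0, 50]],
])

```text
time_s: 6.3
eef_pos: [0.3584, 0.3973, 0.1995]
eef_rot: [0.0, 1.0, -0.001, 0.0]
wrist_force: [0.3, 0.9, -1.2]
opening: 0.691
grasp_force: 65.3
```

```bash
python3 -c "
from h import *
c=look((.434,.398),'w4',rad=.055,tol=.002)
P=cloud(c)
for z in (.044,.046,.048,.05): 
  m=(np.hypot(P[...,0]-.434,P[...,1]-.398)<.045)&(abs(P[...,2]-z)<.001);print(z,m.sum())
"
```

```text
tcp [358.4 397.3 199.5] tilt/yaw mrad [ 0.2 -0. ] -1.7859998672379942
rim [436.2 401.   49.4  83.5   0.1]
shift in tool axes [77.7 -3.9  0. ]
0.044 3186
0.046 2753
0.048 1308
0.05 2276
```

View pics/w4.png

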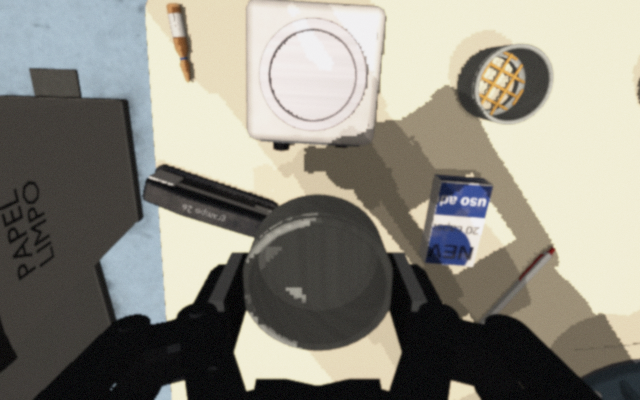

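The seat shows as a dark ring centred near (313,75) in the plate. The pan hangs level in the fingers near (318,272). I'll measure both.

```bash
python3 -c "
from h import *
np.set_printoptions(precision=1,suppress=True)
c=pickle.load(open('w4.pkl','rb'))
g=cv2.cvtColor(c['frame'],cv2.COLOR_BGR2GRAY)
m=np.zeros_like(g);cv2.circle(m,(313,75),52,255,-1);cv2.circle(m,(313,75),34,0,-1)
t=((g<110)&(m>0))
ps=cv2.findNonZero(t.astype(np.uint8))[:,0]
for z in(.0475,.0505,):
  a,r=circ(plane(c,ps,z)[:,:2]);print(z,len(ps),a*1e3,r*1e3)
print(cv2.fitEllipse(ps))
P=cloud(c);k=P[...,2]<.19
c2=dict(c);c2['z_map']=np.where((P[...,2]>.19)&(P[...,2]<.235)&(abs(P[...,1]-.397)<.028),c['z_map'],0)
print(rim(c2,(.358,.397),rad=.05,zmax=.235))
# pixel rows of held pan
"
```

```text
Traceback (most recent call last):
TypeError: 'NoneType' object is not subscriptable
```

```bash
cat > seat.py <<'E'
from h import *
np.set_printoptions(precision=1,suppress=True)
c=pickle.load(open('w4.pkl','rb'))
g=cv2.cvtColor(c['frame'],cv2.COLOR_BGR2GRAY)
b=cv2.morphologyEx(g,cv2.MORPH_BLACKHAT,np.ones((9,9)))
m=np.zeros_like(g);cv2.circle(m,(313,75),49,255,-1);cv2.circle(m,(313,75),38,0,-1)
t=((b>40)&(m>0));ps=cv2.findNonZero(t.astype(np.uint8));print(t.sum(),b[m>0].max())
ps=ps[:,0]
for z in(.046,.0495):
  a,r=circ(plane(c,ps,z)[:,:2]);print(z,a*1e3,r*1e3)
P=cloud(c)
c2=dict(c);c2['z_map']=np.where((P[...,2]>.19)&(P[...,2]<.235)&(abs(P[...,1]-.397)<.028),c['z_map'],0)
print(rim(c2,(.358,.397),rad=.05,zmax=.235))
E
python3 seat.py
```

```text
694 116
0.046 [436.3 401.   33.7] 0.618338446133633
0.0495 [436.4 401.   33.3] 0.6109999133794441
[358.6 397.3 217.2  62.1   0.6]
```

Request:
jog_arm([
  [[15, -0.7, 0, 0, 0, 0, 50], [30, -2, 10, 0, 0, 0, 50], [25, -1, 30, 0, 0, 0, 50], [7.8, 0, 35, 0, 0, 0, 50], [0, 0, 30, 0, 0, 0, 50], [0, 0, 15, 0, 0, 0, 50], [0, 0, 5, 0, 0, 0, 50], [0, 0, 0, 0, 0, 0, 50], [0, 0, 0, 0, 0, 0, 50], [0, 0, 0, 0, 0, 0, 50]],
])

```text
time_s: 7.35
eef_pos: [0.4368, 0.4027, 0.0762]
eef_rot: [-0.001, 1.0, 0.0, 0.001]
wrist_force: [-0.6, 1.1, -0.5]
opening: 0.689
grasp_force: 65.2
```

```bash
python3 -c "
from h import *
look((.436,.401),'w5')
from bench import ctrl
o=ctrl.get_obs();print(o['eef_pos']*1e3,o['dq']*1e3)
"
```

```text
tcp [436.8 402.7  76.2] tilt/yaw mrad [2.8 1.7] 0.15916721521182475
rim [437.2 402.9  94.   63.7   5.1]
shift in tool axes [ 0.4 -0.2  0. ]
[436.6 402.6  76. ] [ 1.1  4.4  6.2 -1.4 -1.5 -1.4]
```

Request:
jog_arm([
  [[-0.4, 1.6, 0, 0, 0, 0, 50], [0, 0, 5, 0, 0, 0, 50], [0, 0, 4, 0, 0, 0, 50], [0, 0, 2, 0, 0, 0, 50], [0, 0, 2, 0, 0, 0, 50], [0, 0, 2, 0, 0, 0, 50], [0, 0, 1, 0, 0, 0, 50], [0, 0, 1, 0, 0, 0, 50], [0, 0, 0, 0, 0, 0, 50], [0, 0, 0, 0, 0, 0, 50]],
])

```text
time_s: 8.4
eef_pos: [0.4354, 0.4003, 0.0574]
eef_rot: [-0.0, 1.0, -0.0, 0.0]
wrist_force: [0.3, -0.8, -1.7]
opening: 0.693
grasp_force: 65.2
```

Request:
jog_arm([
  [[0.3, -0.3, 0.5, 0, 0, 0, 50], [0, 0, 0.5, 0, 0, 0, 50], [0, 0, 0, 0, 0, 0, 50], [0, 0, 0, 0, 0, 0, 70], [0, 0, 0, 0, 0, 0, 85], [0, 0, 0, 0, 0, 0, 85], [0, 0, 0, 0, 0, 0, 85], [0, 0, -10, 0, 0, 0, 85], [0, 0, -30, 0, 0, 0, 85], [0, 0, -40, 0, 0, 0, 85]],
])

```text
time_s: 9.4
eef_pos: [0.4343, 0.3997, 0.1357]
eef_rot: [0.001, 1.0, -0.0, -0.002]
wrist_force: [0.5, 1.0, 0.2]
opening: 0.991
grasp_force: 0.0
```

Request:
jog_arm([
  [[0, 0, -40, 0, 0, 0, 85], [0, 0, -30, 0, 0, 0, 85], [-20, 20, 0, 0, 0, 0, 85], [0, 20, 0, 0, 0, 0, 85], [0, 0, 0, 0, 0, 0, 85], [0, 0, 0, 0, 0, 0, 85], [0, 0, 0, 0, 0, 0, 85], [0, 0, 0, 0, 0, 0, 85], [0, 0, 0, 0, 0, 0, 85], [0, 0, 0, 0, 0, 0, 85]],
])

```text
time_s: 10.4
eef_pos: [0.4156, 0.3608, 0.2061]
eef_rot: [0.0, 1.0, 0.0, -0.0]
wrist_force: [-0.4, -0.1, -0.7]
opening: 0.996
grasp_force: 0.0
```

```bash
python3 -c "
from h import *
look((.436,.401),'w6')
"
```

```text
tcp [415.6 360.8 206.1] tilt/yaw mrad [-0.4 -0.2] 0.12487411184401145
rim [435.1 400.5  74.6  61.9   0.1]
shift in tool axes [ 19.5 -39.7  -0. ]
```

Request:
jog_arm([
  [[0, 19, 0, 0, 0, 0, 85], [0, 40, 0, 0, 0, 0, 85], [0, 48, 0, 0, 0, 0, 85], [0, 48, 0, 0, 0, 0, 85], [0, 48, 0, 0, 0, 0, 85], [0, 48, 0, 0, 0, 0, 85], [0, 48, 0, 0, 0, 0, 85], [0, 48, 0, 0, 0, 0, 85], [0, 48, 0, 0, 0, 0, 85], [0, 48, 0, 0, 0, 0, 85]],
])

```text
time_s: 11.45
eef_pos: [0.4153, -0.0843, 0.2067]
eef_rot: [0.0, 1.0, -0.0, 0.001]
wrist_force: [1.3, -0.1, 0.1]
opening: 0.996
grasp_force: 0.0
```

Request:
jog_arm([
  [[0, 48, 0, 0, 0, 0, 85], [0, 48, 0, 0, 0, 0, 85], [0, 48, 0, 0, 0, 0, 85], [3, 48, 0, 0, 0, 0, 85], [3, 48, 0, 0, 0, 0, 85], [3, 48, 20, 0, 0, 0, 85], [0, 27, 30, 0, 0, 0, 85], [0, 0, 36, 0, 0, 0, 85], [0, 0, 20, 0, 0, 0, 85], [0, 0, 0, 0, 0, 0, 85]],
])

```text
time_s: 12.45
eef_pos: [0.4225, -0.3934, 0.0972]
eef_rot: [-0.003, 1.0, -0.0, -0.002]
wrist_force: [-0.4, 0.4, 0.6]
opening: 0.994
grasp_force: 0.0
```

```bash
python3 -c "
from h import *
look((.425,-.397),'w7')
"
```

```text
tcp [ 422.5 -393.4   97.2] tilt/yaw mrad [-4.4  6.2] -0.8134033447373238
rim [ 425.4 -397.3   28.7   62.     0.2]
shift in tool axes [ 2.9  3.8 -0. ]
```

Request:
jog_arm([
  [[0.6, 0.2, 15, 0, 0, 0, 85], [0, 0, 25, 0, 0, 0, 85], [0, 0, 25, 0, 0, 0, 85], [0, 0, 15, 0, 0, 0, 85], [0, 0, 7.5, 0, 0, 0, 85], [0, 0, 0, 0, 0, 0, 85], [0, 0, 0, 0, 0, 0, 50], [0, 0, 0, 0, 0, 0, 50], [0, 0, 0, 0, 0, 0, 50], [0, 0, 0, 0, 0, 0, 50]],
])

```text
time_s: 13.5
eef_pos: [0.426, -0.397, 0.0155]
eef_rot: [0.001, 1.0, -0.0, 0.001]
wrist_force: [-0.9, -0.1, 6.3]
opening: 0.68
grasp_force: 65.0
```

Request:
jog_arm([
  [[0, 0, -15, 0, 0, 0, 50], [0, 0, -35, 0, 0, 0, 50], [0, 0, -40, 0, 0, 0, 50], [-5, -20, -40, 0, 0, 0, 50], [-5, -40, -35, 0, 0, 0, 50], [-5, -48, -22, 0, 0, 0, 50], [-5, -48, 0, 0, 0, 0, 50], [-5, -48, 0, 0, 0, 0, 50], [-5, -48, 0, 0, 0, 0, 50], [-5, -48, 0, 0, 0, 0, 50]],
])

```text
time_s: 14.5
eef_pos: [0.3901, -0.0993, 0.1982]
eef_rot: [0.0, 1.0, -0.0, 0.001]
wrist_force: [-0.4, -0.2, 0.0]
opening: 0.681
grasp_force: 64.7
```

Request:
jog_arm([
  [[-5, -48, 0, 0, 0, 0, 50], [-5, -48, 0, 0, 0, 0, 50], [-5, -48, 0, 0, 0, 0, 50], [-5, -48, 0, 0, 0, 0, 50], [-5, -48, 0, 0, 0, 0, 50], [-5, -48, 0, 0, 0, 0, 50], [0, -48, 0, 0, 0, 0, 50], [0, -48, 0, 0, 0, 0, 50], [0, -48, 0, 0, 0, 0, 50], [0, -40, 0, 0, 0, 0, 50]],
])

```text
time_s: 15.5
eef_pos: [0.3601, 0.3737, 0.1984]
eef_rot: [-0.001, 1.0, 0.001, 0.001]
wrist_force: [1.8, -1.1, -0.8]
opening: 0.686
grasp_force: 64.7
```

Request:
jog_arm([
  [[0, -25, 0, 0, 0, 0, 50], [0, 0, 0, 0, 0, 0, 50], [0, 0, 0, 0, 0, 0, 50], [0, 0, 0, 0, 0, 0, 50], [0, 0, 0, 0, 0, 0, 50], [0, 0, 0, 0, 0, 0, 50], [0, 0, 0, 0, 0, 0, 50], [0, 0, 0, 0, 0, 0, 50], [0, 0, 0, 0, 0, 0, 50], [0, 0, 0, 0, 0, 0, 50]],
])

```text
time_s: 16.5
eef_pos: [0.3607, 0.396, 0.1971]
eef_rot: [0.0, 1.0, -0.0, -0.0]
wrist_force: [0.4, 0.2, -1.0]
opening: 0.687
grasp_force: 64.8
```

```bash
cat >>h.py <<'E'
def held(c,tcp,top):
    """rim of the held piece; pixels of the fingers left out"""
    P=cloud(c);z=tcp[2]+top
    c2=dict(c);c2["z_map"]=np.where((abs(P[...,2]-z)<.004)&(abs(P[...,1]-tcp[1])<.027),c["z_map"],0)
    return rim(c2,tcp[:2],rad=.05,zmax=1)
E
cat >pre.py <<'E'
import sys
from h import *
from bench import ctrl
x,y,top=map(float,sys.argv[2:])
os=[]
for i in range(3): c=look((x,y),sys.argv[1],zmax=.18) if i==0 else ctrl.camera("wrist"); os.append(ctrl.get_obs()["eef_pos"]*1e3)
print(np.array(os)); t=os[0]/1e3
h=held(c,t,top);print("held",h,"minus tcp",h[:3]-os[0])
E
python3 pre.py w8 .4351 .4005 .016
```

```text
tcp [360.7 396.  197.1] tilt/yaw mrad [-0.1 -0.1] -0.27104281497660676
rim [434.9 400.7  74.6  61.6   0. ]
shift in tool axes [74.2 -4.7 -0. ]
[[360.7 396.  197.1]
 [360.7 396.1 197.1]
 [360.7 396.1 197.1]]
held [360.5 395.9 210.3  61.6   0.7] minus tcp [-0.2 -0.1 13.2]
```

Request:
jog_arm([
  [[15, -1.8, 0, 0, 0, 0, 50], [30, -2, 10, 0, 0, 0, 50], [22, -1, 20, 0, 0, 0, 50], [7.4, 0, 30, 0, 0, 0, 50], [0, 0, 22, 0, 0, 0, 50], [0, 0, 10, 0, 0, 0, 50], [0, 0, 3, 0, 0, 0, 50], [0, 0, 0, 0, 0, 0, 50], [0, 0, 0, 0, 0, 0, 50], [0, 0, 0, 0, 0, 0, 50]],
])

```text
time_s: 17.65
eef_pos: [0.4359, 0.4015, 0.1036]
eef_rot: [-0.001, 1.0, 0.0, 0.001]
wrist_force: [0.2, 0.3, -0.9]
opening: 0.688
grasp_force: 64.8
```

```bash
cat >at.py <<'E'
import sys
from h import *
from bench import ctrl
np.set_printoptions(precision=1,suppress=True)
c=ctrl.camera("wrist");o=ctrl.get_obs();t=o["eef_pos"];h=held(c,t,float(sys.argv[1])/1e3)
print(t*1e3,o["dq"]*1e3,"held",h,h[:3]-t*1e3)
E
python3 at.py 14
```

```text
[435.7 401.4 103.4] [ 0.4  1.7  5.3 -0.5 -1.  -1.3] held [435.8 401.4 116.6  62.    0.6] [ 0.1  0.  13.1]
```

Request:
jog_arm([
  [[-0.5, 0.4, 0, 0, 0, 0, 50], [0, 0, 4, 0, 0, 0, 50], [0, 0, 3, 0, 0, 0, 50], [0, 0, 2, 0, 0, 0, 50], [0, 0, 0.5, 0, 0, 0, 50], [0, 0, 0, 0, 0, 0, 50], [0, 0, 0, 0, 0, 0, 50], [0, 0, 0, 0, 0, 0, 50], [0, 0, 0, 0, 0, 0, 50], [0, 0, 0, 0, 0, 0, 50]],
])

```text
time_s: 18.7
eef_pos: [0.4347, 0.4005, 0.0927]
eef_rot: [-0.0, 1.0, -0.0, 0.0]
wrist_force: [0.0, 0.1, -0.6]
opening: 0.688
grasp_force: 64.8
```

Request:
jog_arm([
  [[0.2, -0.1, 1, 0, 0, 0, 50], [0, 0, 1.5, 0, 0, 0, 50], [0, 0, 1.5, 0, 0, 0, 50], [0, 0, 1.5, 0, 0, 0, 50], [0, 0, 1, 0, 0, 0, 50], [0, 0, 0.8, 0, 0, 0, 50], [0, 0, 0.5, 0, 0, 0, 50], [0, 0, 0, 0, 0, 0, 50], [0, 0, 0, 0, 0, 0, 50], [0, 0, 0, 0, 0, 0, 50]],
])

```text
time_s: 19.7
eef_pos: [0.4349, 0.4006, 0.0849]
eef_rot: [-0.0, 1.0, -0.0, 0.0]
wrist_force: [0.4, 0.2, -1.1]
opening: 0.684
grasp_force: 64.8
```

Request:
jog_arm([
  [[0, 0, 0.5, 0, 0, 0, 50], [0, 0, 0, 0, 0, 0, 70], [0, 0, 0, 0, 0, 0, 85], [0, 0, 0, 0, 0, 0, 85], [0, 0, 0, 0, 0, 0, 85], [0, 0, -10, 0, 0, 0, 85], [0, 0, -30, 0, 0, 0, 85], [0, 0, -40, 0, 0, 0, 85], [-10, 20, -40, 0, 0, 0, 85], [-10, 40, 0, 0, 0, 0, 85]],
])

```text
time_s: 20.7
eef_pos: [0.4182, 0.3433, 0.2118]
eef_rot: [-0.003, 1.0, 0.001, 0.006]
wrist_force: [2.0, -0.4, 0.2]
opening: 0.992
grasp_force: 0.0
```

```bash
python3 -c "
from h import *
look((.435,.4005),'w9',zmax=.15)
"
```

```text
tcp [418.2 343.3 211.8] tilt/yaw mrad [11.4  6.4] 2.3188690333193143
rim [434.3 400.3  97.6  61.9   0.1]
shift in tool axes [ 16.3 -57.    0.5]
```

Request:
jog_arm([
  [[0, 45, 0, 0, 0, 0, 85], [0, 45, 0, 0, 0, 0, 85], [3, 45, 0, 0, 0, 0, 85], [4, 45, 10, 0, 0, 0, 85], [4, 45, 20, 0, 0, 0, 85], [4, 27, 30, 0, 0, 0, 85], [0, 13, 25, 0, 0, 0, 85], [0, 0, 9, 0, 0, 0, 85], [0, 0, 0, 0, 0, 0, 85], [0, 0, 0, 0, 0, 0, 85]],
])

```text
time_s: 21.75
eef_pos: [0.4304, 0.0763, 0.1114]
eef_rot: [-0.0, 1.0, 0.0, 0.001]
wrist_force: [0.8, -0.6, -0.3]
opening: 0.996
grasp_force: 0.0
```

```bash
python3 -c "
from h import *
look((.4307,.0748),'w10')
"
```

```text
tcp [430.4  76.3 111.4] tilt/yaw mrad [1.2 0.1] 0.6779125468055164
rim [431.2  75.1  36.7  61.9   0.2]
shift in tool axes [0.8 1.1 0. ]
```

Request:
jog_arm([
  [[0.8, 0.9, 15, 0, 0, 0, 85], [0, 0, 25, 0, 0, 0, 85], [0, 0, 27, 0, 0, 0, 85], [0, 0, 17, 0, 0, 0, 85], [0, 0, 9, 0, 0, 0, 85], [0, 0, 0, 0, 0, 0, 85], [0, 0, 0, 0, 0, 0, 50], [0, 0, 0, 0, 0, 0, 50], [0, 0, 0, 0, 0, 0, 50], [0, 0, 0, 0, 0, 0, 50]],
])

```text
time_s: 22.8
eef_pos: [0.4318, 0.0748, 0.0192]
eef_rot: [-0.0, 1.0, -0.0, 0.001]
wrist_force: [-3.0, 1.4, 9.2]
opening: 0.691
grasp_force: 63.0
```

Request:
jog_arm([
  [[0, 0, -15, 0, 0, 0, 50], [0, 0, -35, 0, 0, 0, 50], [0, 0, -40, 0, 0, 0, 50], [-6, -20, -40, 0, 0, 0, 50], [-10, -35, -40, 0, 0, 0, 50], [-10, -45, -30, 0, 0, 0, 50], [-10, -45, -10, 0, 0, 0, 50], [-10, -45, 0, 0, 0, 0, 50], [-10, -45, 0, 0, 0, 0, 50], [-10, -45, 0, 0, 0, 0, 50]],
])

```text
time_s: 23.8
eef_pos: [0.3657, 0.3499, 0.223]
eef_rot: [-0.001, 1.0, -0.0, 0.001]
wrist_force: [0.8, -0.2, -0.7]
opening: 0.695
grasp_force: 65.7
```

Request:
jog_arm([
  [[-5, -30, 0, 0, 0, 0, 50], [0, -15, 0, 0, 0, 0, 50], [0, 0, 0, 0, 0, 0, 50], [0, 0, 0, 0, 0, 0, 50], [0, 0, 0, 0, 0, 0, 50], [0, 0, 0, 0, 0, 0, 50], [0, 0, 0, 0, 0, 0, 50], [0, 0, 0, 0, 0, 0, 50], [0, 0, 0, 0, 0, 0, 50], [0, 0, 0, 0, 0, 0, 50]],
])

```text
time_s: 24.8
eef_pos: [0.3613, 0.3928, 0.2216]
eef_rot: [-0.0, 1.0, -0.0, 0.0]
wrist_force: [0.2, 0.0, -1.7]
opening: 0.692
grasp_force: 65.6
```

```bash
python3 pre.py w11 .435 .4005 .018
```

```text
tcp [361.3 392.8 221.6] tilt/yaw mrad [0.1 0. ] -0.3280014721517305
rim [434.  400.6  97.7  61.6   0. ]
shift in tool axes [72.7 -7.8  0. ]
[[361.3 392.9 221.6]
 [361.2 392.9 221.5]
 [361.3 392.9 221.6]]
held [361.2 392.9 238.8  62.2   0.6] minus tcp [-0.1  0.  17.2]
```

Request:
jog_arm([
  [[15, -2.5, 0, 0, 0, 0, 50], [30, -3, 10, 0, 0, 0, 50], [21, -2, 25, 0, 0, 0, 50], [6.4, 0, 32, 0, 0, 0, 50], [0, 0, 20, 0, 0, 0, 50], [0, 0, 10, 0, 0, 0, 50], [0, 0, 3, 0, 0, 0, 50], [0, 0, 0, 0, 0, 0, 50], [0, 0, 0, 0, 0, 0, 50], [0, 0, 0, 0, 0, 0, 50]],
])

```text
time_s: 25.95
eef_pos: [0.4344, 0.401, 0.1231]
eef_rot: [-0.001, 1.0, 0.0, 0.001]
wrist_force: [0.3, 0.6, -1.1]
opening: 0.689
grasp_force: 65.6
```

Request:
jog_arm([
  [[0, 0, 0, 0, 0, 0, 50], [0, 0, 0, 0, 0, 0, 50], [0, 0, 0, 0, 0, 0, 50], [0, 0, 0, 0, 0, 0, 50], [0, 0, 0, 0, 0, 0, 50], [0, 0, 0, 0, 0, 0, 50], [0, 0, 0, 0, 0, 0, 50], [0, 0, 0, 0, 0, 0, 50], [0, 0, 0, 0, 0, 0, 50], [0, 0, 0, 0, 0, 0, 50]],
])

```text
time_s: 26.95
eef_pos: [0.4336, 0.4004, 0.1215]
eef_rot: [0.0, 1.0, -0.0, -0.0]
wrist_force: [0.9, 0.2, -0.0]
opening: 0.692
grasp_force: 65.6
```

```bash
python3 at.py 18
```

```text
[433.7 400.4 121.6] [ 0.4  0.2  0.5  1.3 -0.8  0.8] held [433.6 400.4 138.8  62.1   0.7] [-0.1 -0.  17.2]
```

Down 10 mm with +0.4 in x and +0.2 in y.

Request:
jog_arm([
  [[0.4, -0.2, 1.5, 0, 0, 0, 50], [0, 0, 1.8, 0, 0, 0, 50], [0, 0, 1.8, 0, 0, 0, 50], [0, 0, 1.8, 0, 0, 0, 50], [0, 0, 1.5, 0, 0, 0, 50], [0, 0, 1, 0, 0, 0, 50], [0, 0, 0.6, 0, 0, 0, 50], [0, 0, 0, 0, 0, 0, 50], [0, 0, 0, 0, 0, 0, 50], [0, 0, 0, 0, 0, 0, 50]],
])

```text
time_s: 28.0
eef_pos: [0.4341, 0.4006, 0.1116]
eef_rot: [-0.0, 1.0, -0.0, 0.0]
wrist_force: [0.3, -0.3, -0.8]
opening: 0.69
grasp_force: 65.7
```

Request:
jog_arm([
  [[0, 0, 0.5, 0, 0, 0, 50], [0, 0, 0, 0, 0, 0, 70], [0, 0, 0, 0, 0, 0, 85], [0, 0, 0, 0, 0, 0, 85], [0, 0, 0, 0, 0, 0, 85], [0, 0, -10, 0, 0, 0, 85], [0, 0, -30, 0, 0, 0, 85], [0, 0, -40, 0, 0, 0, 85], [-10, 20, -40, 0, 0, 0, 85], [-10, 40, 0, 0, 0, 0, 85]],
])

```text
time_s: 29.0
eef_pos: [0.4172, 0.3432, 0.2386]
eef_rot: [-0.003, 1.0, 0.001, 0.006]
wrist_force: [1.3, -0.6, 0.9]
opening: 0.995
grasp_force: 0.0
```

```bash
python3 -c "
from h import *
c=look((.434,.4005),'w12',zmax=.18)
print(rim(c,(.4295,.239)))
"
```

```text
tcp [417.2 343.2 238.6] tilt/yaw mrad [11.3  6.3] 2.320287377252924
rim [433.4 400.3 128.7  61.9   0.2]
shift in tool axes [ 16.3 -57.1   0.5]
[429.6 241.9  44.6  61.9   0.1]
```

Request:
jog_arm([
  [[4, 25, 0, 0, 0, 0, 85], [4, 35, 10, 0, 0, 0, 85], [4, 30, 30, 0, 0, 0, 85], [3.6, 10, 35, 0, 0, 0, 85], [0, 0, 25, 0, 0, 0, 85], [0, 0, 11, 0, 0, 0, 85], [0, 0, 0, 0, 0, 0, 85], [0, 0, 0, 0, 0, 0, 85], [0, 0, 0, 0, 0, 0, 85], [0, 0, 0, 0, 0, 0, 85]],
])

```text
time_s: 30.05
eef_pos: [0.4306, 0.2412, 0.1215]
eef_rot: [-0.0, 1.0, 0.0, 0.001]
wrist_force: [-0.1, -0.1, 0.6]
opening: 0.995
grasp_force: 0.0
```

```bash
python3 -c "
from h import *
look((.4296,.2405),'w13')
"
```

```text
tcp [430.6 241.2 121.5] tilt/yaw mrad [2.5 0.7] 0.3743244286749045
rim [430.  241.5  44.7  62.    0.2]
shift in tool axes [-0.6 -0.3 -0. ]
```

Request:
jog_arm([
  [[0, -0.7, 15, 0, 0, 0, 85], [0, 0, 27, 0, 0, 0, 85], [0, 0, 28, 0, 0, 0, 85], [0, 0, 18, 0, 0, 0, 85], [0, 0, 8, 0, 0, 0, 85], [0, 0, 0, 0, 0, 0, 85], [0, 0, 0, 0, 0, 0, 50], [0, 0, 0, 0, 0, 0, 50], [0, 0, 0, 0, 0, 0, 50], [0, 0, 0, 0, 0, 0, 50]],
])

```text
time_s: 31.1
eef_pos: [0.4309, 0.2416, 0.0261]
eef_rot: [-0.0, 1.0, -0.0, 0.001]
wrist_force: [-3.4, -1.4, 8.5]
opening: 0.699
grasp_force: 63.4
```

Request:
jog_arm([
  [[0, 0, -15, 0, 0, 0, 50], [0, 0, -35, 0, 0, 0, 50], [0, 0, -45, 0, 0, 0, 50], [-10, 0, -45, 0, 0, 0, 50], [-15, -10, -45, 0, 0, 0, 50], [-15, -30, -35, 0, 0, 0, 50], [-15, -40, -10, 0, 0, 0, 50], [-15, -40, 0, 0, 0, 0, 50], [0, -28, 0, 0, 0, 0, 50], [0, -10, 0, 0, 0, 0, 50]],
])

```text
time_s: 32.1
eef_pos: [0.359, 0.4017, 0.2553]
eef_rot: [-0.001, 1.0, 0.001, 0.001]
wrist_force: [-0.5, -0.3, -1.0]
opening: 0.697
grasp_force: 65.2
```

Request:
jog_arm([
  [[0, 0, 0, 0, 0, 0, 50], [0, 0, 0, 0, 0, 0, 50], [0, 0, 0, 0, 0, 0, 50], [0, 0, 0, 0, 0, 0, 50], [0, 0, 0, 0, 0, 0, 50], [0, 0, 0, 0, 0, 0, 50], [0, 0, 0, 0, 0, 0, 50], [0, 0, 0, 0, 0, 0, 50], [0, 0, 0, 0, 0, 0, 50], [0, 0, 0, 0, 0, 0, 50]],
])

```text
time_s: 33.1
eef_pos: [0.3596, 0.3994, 0.254]
eef_rot: [0.0, 1.0, -0.0, -0.0]
wrist_force: [-0.2, -0.6, -1.8]
opening: 0.7
grasp_force: 65.2
```

```bash
python3 pre.py w14 .434 .4005 .020
```

```text
tcp [359.6 399.4 254. ] tilt/yaw mrad [-0.  -0.1] -0.07701075528485611
rim [433.1 400.7 128.7  61.6   0. ]
shift in tool axes [73.4 -1.3 -0. ]
[[359.6 399.4 254.1]
 [359.7 399.4 254. ]
 [359.6 399.4 254.1]]
held [359.3 399.3 272.4  62.    0.7] minus tcp [-0.3 -0.1 18.4]
```

Request:
jog_arm([
  [[15, -0.6, 0, 0, 0, 0, 50], [30, -0.6, 10, 0, 0, 0, 50], [21, 0, 25, 0, 0, 0, 50], [7.6, 0, 27, 0, 0, 0, 50], [0, 0, 20, 0, 0, 0, 50], [0, 0, 9.5, 0, 0, 0, 50], [0, 0, 3, 0, 0, 0, 50], [0, 0, 0, 0, 0, 0, 50], [0, 0, 0, 0, 0, 0, 50], [0, 0, 0, 0, 0, 0, 50]],
])

```text
time_s: 34.25
eef_pos: [0.4339, 0.401, 0.161]
eef_rot: [-0.001, 1.0, 0.0, 0.001]
wrist_force: [0.3, 0.5, -1.1]
opening: 0.7
grasp_force: 65.2
```

Request:
jog_arm([
  [[0, 0, 0, 0, 0, 0, 50], [0, 0, 0, 0, 0, 0, 50], [0, 0, 0, 0, 0, 0, 50], [0, 0, 0, 0, 0, 0, 50], [0, 0, 0, 0, 0, 0, 50], [0, 0, 0, 0, 0, 0, 50], [0, 0, 0, 0, 0, 0, 50], [0, 0, 0, 0, 0, 0, 50], [0, 0, 0, 0, 0, 0, 50], [0, 0, 0, 0, 0, 0, 50]],
])

```text
time_s: 35.25
eef_pos: [0.4333, 0.4005, 0.1596]
eef_rot: [0.0, 1.0, -0.0, 0.0]
wrist_force: [0.5, -0.6, -0.8]
opening: 0.701
grasp_force: 65.2
```

```bash
python3 at.py 20
```

```text
[433.3 400.5 159.6] [-0.5 -0.9  1.3 -1.1 -0.   1.6] held [432.9 400.5 177.9  62.    0.6] [-0.3 -0.  18.4]
```

Aligned within 0.2 mm, so I'll lower by 10.2 mm.

Request:
jog_arm([
  [[0.1, -0.2, 1.5, 0, 0, 0, 50], [0, 0, 1.8, 0, 0, 0, 50], [0, 0, 1.8, 0, 0, 0, 50], [0, 0, 1.8, 0, 0, 0, 50], [0, 0, 1.6, 0, 0, 0, 50], [0, 0, 1, 0, 0, 0, 50], [0, 0, 0.7, 0, 0, 0, 50], [0, 0, 0, 0, 0, 0, 50], [0, 0, 0, 0, 0, 0, 50], [0, 0, 0, 0, 0, 0, 50]],
])

```text
time_s: 36.3
eef_pos: [0.4334, 0.4007, 0.1494]
eef_rot: [-0.0, 1.0, -0.0, 0.0]
wrist_force: [-0.8, -0.6, -1.3]
opening: 0.697
grasp_force: 65.3
```

Request:
jog_arm([
  [[0, 0, 0.4, 0, 0, 0, 50], [0, 0, 0, 0, 0, 0, 70], [0, 0, 0, 0, 0, 0, 85], [0, 0, 0, 0, 0, 0, 85], [0, 0, 0, 0, 0, 0, 85], [0, 0, -10, 0, 0, 0, 85], [0, 0, -30, 0, 0, 0, 85], [0, 0, -40, 0, 0, 0, 85], [-10, 20, -30, 0, 0, 0, 85], [-10, 40, 0, 0, 0, 0, 85]],
])

```text
time_s: 37.3
eef_pos: [0.4157, 0.3428, 0.2653]
eef_rot: [-0.003, 1.0, 0.001, 0.005]
wrist_force: [1.2, 0.3, 0.6]
opening: 0.997
grasp_force: 0.0
```

```bash
python3 -c "
from h import *
c=look((.433,.4005),'w15',zmax=.2)
"
```

```text
tcp [415.7 342.8 265.3] tilt/yaw mrad [9.3 5.3] 2.2604004946312477
rim [432.5 400.4 167.7  61.9   0.2]
shift in tool axes [ 16.9 -57.5   0.5]
```

Request:
jog_arm([
  [[0, 48, 0, 0, 0, 0, 85], [0, 48, 0, 0, 0, 0, 85], [0, 48, 0, 0, 0, 0, 85], [0, 48, 0, 0, 0, 0, 85], [0, 48, 0, 0, 0, 0, 85], [0, 48, 0, 0, 0, 0, 85], [0, 48, 0, 0, 0, 0, 85], [3, 48, 0, 0, 0, 0, 85], [3, 48, 10, 0, 0, 0, 85], [3, 48, 20, 0, 0, 0, 85]],
])

```text
time_s: 38.35
eef_pos: [0.423, -0.1403, 0.2319]
eef_rot: [0.001, 1.0, -0.0, 0.002]
wrist_force: [0.9, 0.0, 0.0]
opening: 0.995
grasp_force: 0.0
```

Request:
jog_arm([
  [[3, 48, 30, 0, 0, 0, 85], [3, 38, 30, 0, 0, 0, 85], [0, 20, 30, 0, 0, 0, 85], [0, 0, 20, 0, 0, 0, 85], [0, 0, 10, 0, 0, 0, 85], [0, 0, 0, 0, 0, 0, 85], [0, 0, 0, 0, 0, 0, 85], [0, 0, 0, 0, 0, 0, 85], [0, 0, 0, 0, 0, 0, 85], [0, 0, 0, 0, 0, 0, 85]],
])

```text
time_s: 39.35
eef_pos: [0.4283, -0.2379, 0.1142]
eef_rot: [0.001, 1.0, 0.0, 0.001]
wrist_force: [0.0, -0.0, 0.4]
opening: 0.996
grasp_force: 0.0
```

```bash
python3 -c "
from h import *
c=look((.428,-.2455),'w16')
P=cloud(c);c2=dict(c);c2['z_map']=np.where(P[...,2]<.02,c['z_map'],0);print('disc',rim(c2,(.428,-.2455),tol=.003))
"
```

```text
tcp [ 428.3 -237.9  114.2] tilt/yaw mrad [ 1.2 -1.2] 0.30659421899007777
rim [ 429.1 -246.4   34.7   21.1    0.1]
shift in tool axes [0.8 8.5 0. ]
disc [ 428.7 -246.4   10.8   61.4    0.1]
```

Request:
jog_arm([
  [[0.6, 8.4, 5, 0, 0, 0, 85], [0, 0, 25, 0, 0, 0, 85], [0, 0, 27, 0, 0, 0, 85], [0, 0, 22, 0, 0, 0, 85], [0, 0, 12, 0, 0, 0, 85], [0, 0, 4.5, 0, 0, 0, 85], [0, 0, 0, 0, 0, 0, 85], [0, 0, 0, 0, 0, 0, 40], [0, 0, 0, 0, 0, 0, 10], [0, 0, 0, 0, 0, 0, 10]],
])

```text
time_s: 40.4
eef_pos: [0.429, -0.2466, 0.0187]
eef_rot: [0.001, 1.0, -0.0, 0.001]
wrist_force: [-0.3, -1.0, -0.9]
opening: 0.51
grasp_force: 0.0
```

Request:
jog_arm([
  [[0, 0, 0, 0, 0, 0, 10], [0, 0, 0, 0, 0, 0, 10], [0, 0, 0, 0, 0, 0, 10], [0, 0, 0, 0, 0, 0, 10], [0, 0, 0, 0, 0, 0, 10], [0, 0, 0, 0, 0, 0, 10], [0, 0, 0, 0, 0, 0, 10], [0, 0, 0, 0, 0, 0, 10], [0, 0, 0, 0, 0, 0, 10], [0, 0, 0, 0, 0, 0, 10]],
])

```text
time_s: 41.4
eef_pos: [0.4287, -0.2464, 0.0185]
eef_rot: [0.0, 1.0, -0.0, 0.0]
wrist_force: [-0.6, 1.0, 5.7]
opening: 0.219
grasp_force: 58.5
```

Request:
jog_arm([
  [[0, 0, -15, 0, 0, 0, 10], [0, 0, -35, 0, 0, 0, 10], [0, 0, -45, 0, 0, 0, 10], [-5, -15, -45, 0, 0, 0, 10], [-10, -25, -40, 0, 0, 0, 10], [-10, -35, -32, 0, 0, 0, 10], [-10, -40, -25, 0, 0, 0, 10], [-10, -45, -15, 0, 0, 0, 10], [-10, -47, -10, 0, 0, 0, 10], [-10, -48, 0, 0, 0, 0, 10]],
])

```text
time_s: 42.4
eef_pos: [0.3634, 0.0101, 0.2815]
eef_rot: [0.0, 1.0, -0.001, 0.002]
wrist_force: [0.7, 0.1, -0.9]
opening: 0.216
grasp_force: 58.7
```

Request:
jog_arm([
  [[-5, -48, 0, 0, 0, 0, 10], [0, -48, 0, 0, 0, 0, 10], [0, -48, 0, 0, 0, 0, 10], [0, -48, 0, 0, 0, 0, 10], [0, -48, 0, 0, 0, 0, 10], [0, -48, 0, 0, 0, 0, 10], [0, -48, 0, 0, 0, 0, 10], [0, -38, 0, 0, 0, 0, 10], [0, -16, 0, 0, 0, 0, 10], [0, 0, 0, 0, 0, 0, 10]],
])

```text
time_s: 43.4
eef_pos: [0.3578, 0.4002, 0.2791]
eef_rot: [0.0, 1.0, 0.001, -0.001]
wrist_force: [0.8, 0.0, -1.0]
opening: 0.221
grasp_force: 58.9
```

Request:
jog_arm([
  [[0, 0, 0, 0, 0, 0, 10], [0, 0, 0, 0, 0, 0, 10], [0, 0, 0, 0, 0, 0, 10], [0, 0, 0, 0, 0, 0, 10], [0, 0, 0, 0, 0, 0, 10], [0, 0, 0, 0, 0, 0, 10], [0, 0, 0, 0, 0, 0, 10], [0, 0, 0, 0, 0, 0, 10], [0, 0, 0, 0, 0, 0, 10], [0, 0, 0, 0, 0, 0, 10]],
])

```text
time_s: 44.4
eef_pos: [0.3585, 0.399, 0.2798]
eef_rot: [-0.0, 1.0, -0.0, -0.0]
wrist_force: [-0.7, 0.3, -0.2]
opening: 0.218
grasp_force: 58.9
```

```bash
sed -i 's/zmax=.18/zmax=.2/' pre.py; python3 pre.py w17 .433 .4005 -.0085
```

```text
tcp [358.5 399.  279.8] tilt/yaw mrad [-0.  0.] -0.09355232553889437
rim [432.2 400.7 167.6  61.6   0. ]
shift in tool axes [73.7 -1.8 -0. ]
[[358.5 398.9 279.8]
 [358.5 398.9 279.8]
 [358.5 398.9 279.8]]
held [359.5 398.9 272.   61.    1.2] minus tcp [ 1.  -0.  -7.8]
```

View pics/w17.png

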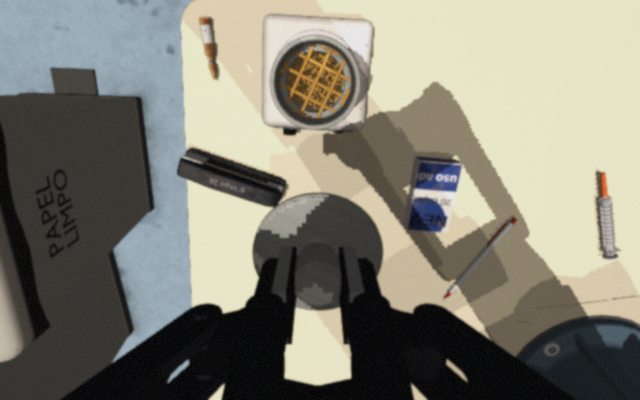

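The lid is held level at (318,250), and the coarse sieve sits centred on the stack at (315,80).

Request:
jog_arm([
  [[15, -0.6, 0, 0, 0, 0, 10], [30, -0.8, 10, 0, 0, 0, 10], [21, -0.2, 25, 0, 0, 0, 10], [7.3, 0, 25, 0, 0, 0, 10], [0, 0, 17, 0, 0, 0, 10], [0, 0, 9, 0, 0, 0, 10], [0, 0, 3, 0, 0, 0, 10], [0, 0, 0, 0, 0, 0, 10], [0, 0, 0, 0, 0, 0, 10], [0, 0, 0, 0, 0, 0, 10]],
])

```text
time_s: 45.55
eef_pos: [0.4323, 0.401, 0.1921]
eef_rot: [-0.001, 1.0, 0.0, 0.001]
wrist_force: [-0.4, 0.9, -0.7]
opening: 0.22
grasp_force: 58.9
```

Request:
jog_arm([
  [[0, 0, 0, 0, 0, 0, 10], [0, 0, 0, 0, 0, 0, 10], [0, 0, 0, 0, 0, 0, 10], [0, 0, 0, 0, 0, 0, 10], [0, 0, 0, 0, 0, 0, 10], [0, 0, 0, 0, 0, 0, 10], [0, 0, 0, 0, 0, 0, 10], [0, 0, 0, 0, 0, 0, 10], [0, 0, 0, 0, 0, 0, 10], [0, 0, 0, 0, 0, 0, 10]],
])

```text
time_s: 46.55
eef_pos: [0.4318, 0.4005, 0.1908]
eef_rot: [-0.0, 1.0, -0.0, -0.0]
wrist_force: [0.1, -0.3, -1.6]
opening: 0.219
grasp_force: 58.9
```

```bash
python3 at.py -8.5
```

```text
[431.8 400.5 190.8] [-1.1  0.9  0.1  0.5 -1.1  0. ] held [432.8 400.5 183.   61.1   1.1] [ 1.   0.  -7.8]
```

Request:
jog_arm([
  [[0, -0.1, 1.5, 0, 0, 0, 10], [0, 0, 1.8, 0, 0, 0, 10], [0, 0, 1.8, 0, 0, 0, 10], [0, 0, 1.8, 0, 0, 0, 10], [0, 0, 1.6, 0, 0, 0, 10], [0, 0, 1, 0, 0, 0, 10], [0, 0, 0.6, 0, 0, 0, 10], [0, 0, 0, 0, 0, 0, 10], [0, 0, 0, 0, 0, 0, 10], [0, 0, 0, 0, 0, 0, 10]],
])

```text
time_s: 47.6
eef_pos: [0.4318, 0.4006, 0.1808]
eef_rot: [-0.0, 1.0, -0.0, 0.0]
wrist_force: [0.5, -0.1, -0.6]
opening: 0.22
grasp_force: 58.9
```

Request:
jog_arm([
  [[0, 0, 0.4, 0, 0, 0, 10], [0, 0, 0, 0, 0, 0, 30], [0, 0, 0, 0, 0, 0, 60], [0, 0, 0, 0, 0, 0, 60], [0, 0, 0, 0, 0, 0, 60], [0, 0, 0, 0, 0, 0, 60], [0, 0, -10, 0, 0, 0, 60], [0, 0, -30, 0, 0, 0, 60], [0, 0, -40, 0, 0, 0, 60], [0, 0, -20, 0, 0, 0, 60]],
])

```text
time_s: 48.6
eef_pos: [0.433, 0.4013, 0.285]
eef_rot: [-0.001, 1.0, -0.0, 0.002]
wrist_force: [0.6, 0.6, 0.1]
opening: 0.7
grasp_force: 0.0
```

Request:
jog_arm([
  [[-20, 20, 0, 0, 0, 0, 60], [-20, 10, 0, 0, 0, 0, 60], [-20, 10, 0, 0, 0, 0, 60], [-10, 0, 0, 0, 0, 0, 60], [0, 0, 0, 0, 0, 0, 60], [0, 0, 0, 0, 0, 0, 60], [0, 0, 0, 0, 0, 0, 60], [0, 0, 0, 0, 0, 0, 60], [0, 0, 0, 0, 0, 0, 60], [0, 0, 0, 0, 0, 0, 60]],
])

```text
time_s: 49.6
eef_pos: [0.362, 0.3606, 0.2801]
eef_rot: [0.0, 1.0, -0.0, -0.0]
wrist_force: [-0.2, -0.2, -0.5]
opening: 0.701
grasp_force: 0.0
```

```bash
python3 -c "
from h import *
c=look((.432,.4005),'w18',zmax=.22)
P=cloud(c);c2=dict(c);c2['z_map']=np.where(P[...,2]<.18,c['z_map'],0);print('disc',rim(c2,(.432,.4005),zmax=.18,tol=.003))
from bench import ctrl
cv2.imwrite('pics/s2.png',ctrl.camera('scene')['frame'][130:330,60:380])
"
```

```text
tcp [362.  360.6 280.1] tilt/yaw mrad [-0.4 -0.3] -0.42155032028091777
rim [431.6 400.1 196.7  20.8   0.1]
shift in tool axes [ 69.5 -39.6  -0. ]
disc [431.5 400.3 172.8  61.3   0.1]
```

View pics/s2.png

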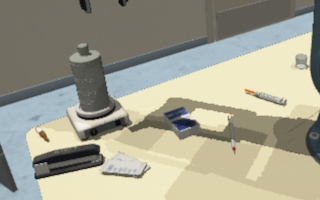

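The crop shows the full stack upright on the shaker at about (90,85), lid on top. The lid's knob measures 198 mm high, which is the seated height. The fingers are clear, so I'm handing in.

```bash
python3 -c "
from bench import ctrl
print(ctrl.hand_in())"
```

```text
the job is handed in; nothing more can be done
None
```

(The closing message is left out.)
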